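# Take the snap-in vent cover off the odour filter and lay it in the wash tray

### The job

Open the odour filter for cleaning: press in the orange release tab until the vent cover springs out at its lower edge, then take the cover by its black bar and swing it up about its upper edge, to nearly level, before drawing its tongues out from under the upper lip. Lay it gently, flat inside the steel tray with the bar upward, and let go. Do not force the tab or the unit, and leave the other things where they stand.

Things in the scene. Friction and masses are not known exactly. Their poses are not given: they have to be found in the camera images.
- filter_unit: white wedge-shaped cooking-odour filter unit, fixed on the hob, 190 mm wide, 162 mm deep, 150 mm high, its front sloping at 32 degrees. Origin: under its middle, on the hob. Its x axis (level) points to its high back, y along its width, z up. Takes at most 40 N from the robot.
- slope (a point): point on the slope's floor behind the cover's middle, 93 mm above the unit's origin; its axes: x up the slope, y the unit's y, z square out of the slope. Slope coordinates (mm) below are in this frame. Floor z = 0; side rails 12 high at |y| 78 to 94; at the lower edge two ears 25 high at x -69 to -58, |y| 57 to 95; at the upper edge a lip from x = 59, z 9 to 15.
- pocket (a point): mouth of the 9 mm high pocket under the upper lip, slope (59, 0, 5): the cover swings about the line through this point along the unit's y axis.
- tab_mount: hinge of the orange release tab, inside the unit at slope (-51, y, -14), fixed, y anywhere from -25 to 25; same axes as the slope. The tab rocks on it about y: its pad goes in and its tooth, which overlaps the cover's lower edge by 2 to 5 mm, draws back. Pulling on the cover does not open it.
- tab_pad (a point): middle of the top of the orange tab's thumb pad (38 mm along the slope, 36 wide, 5 thick, standing out over the unit's low front edge); at rest at slope (-92, y, 14). Pushed square toward the slope it lets the cover go after about 3 to 7 mm and stops hard at 10 mm. It takes about 5 N to start, 8 to 14 N to release, breaks over 40 N, springs back when let go.
- vent_cover: loose slatted aluminium cover, 110 (x) x 150 (y) x 6 mm, 0.13 to 0.24 kg. Origin: middle of its underside; at the start at slope (0, 0, 2) with the slope's axes. Let go by the tab, its lower (-x) edge is lifted about 14 mm by a spring plunger and it stays leaning there (about 8 degrees), behind the two ears; swung 5 degrees or more farther it clears them.
- tongues (a point): midpoint between the tips of the cover's two black tongues, which stand 11 mm beyond its upper (+x) edge under the upper lip; at cover (62, 0, 2) mm.
- cover_grip (a point): middle of the black grip bar on the cover's face: bar 12 mm thick (cover x), 64 mm long (cover y), 26 mm high (cover z 6 to 32 mm); the point is at cover (-9, 0, 19) mm. Stiff, takes any grip.
- low_edge (a point): middle of the cover's lower edge, at cover (-55, 0, 0) mm.
- tray: steel wash tray, fixed, 190 mm (x) x 210 mm (y), rim 16 mm high, walls and floor 4 mm thick. Origin: under its middle; it and the unit may change places left and right.
- moka_pot: aluminium moka pot 164 mm high, a bystander; origin under its middle.
- canister: blue lidded canister 87 mm wide, 105 mm high, a bystander; origin under its middle.
- mug: blue and white mug 102 mm high, a bystander; origin under its middle.
- jar: dark-lidded glass jar 65 mm wide, 86 mm high, a bystander; origin under its middle.
- salt_shaker: glass salt shaker 44 mm wide, 90 mm high, standing between the unit and the tray, a bystander; origin under its middle.
- lemon: lemon 78 x 55 mm, a bystander; origin under its middle.
- timer: white round kitchen timer 67 mm wide, 52 mm high, a bystander; origin under its middle.
- microwave: steel microwave hanging over the back of the hob, 760 mm wide, shut and fixed: front face 0.62 m ahead of the robot's base, underside 0.48 m above the hob; its upright door handle, 260 mm right of the robot's middle, reaches forward to 0.57 m from 0.56 m up. Keep arm and wrist clear of it: stay low over the tray and carry things across near the robot.

How it is judged:
By the outcome, as a careful person would: the job done as asked, in the order asked, and still so for the second after the job is handed in, with the robot touching nothing.
It also fails if it takes over 58 s, if anything falls off the work surface, if the arm or the gripper's body presses on something with over 40 N, if the wrist force passes 120 N, or if a joint passes its speed limit or range.

### The arm

A 6-joint arm with a two-finger parallel gripper is mounted at the origin on a cart in front of the work surface, level with it; the furniture and walls round the work are solid. World frame = base frame: x ahead of the robot, y to its left, z up, the work surface at z = 0. Lengths are in m, angles in rad, forces in N, time in s.
With the tool pointing down it reaches from about 0.325 to 0.9 m from the base axis. Payload 6.1 kg.
Tool frame: the origin (TCP) lies at the centre of the arm's flange, where the gripper is bolted on; the fingertips stand 173 mm ahead of it and the grasp point (between the pads) lies 155 mm ahead of it (env.grip_point_offset is the distance from the TCP to the grasp point, in m); z points along the fingers, y is the line along which they close (so a half turn about z gives the same grasp; the last joint's range is limited). The gripper opens to 85 mm and grips with 20 to 120 N. Pads are 22 mm wide; open, the fingers measure 114 mm over their backs; the gripper's body (76 mm by 85 mm) begins 54 mm behind the grasp point. The pads swing forward as they close: fully open they stand 13 mm farther back than shut.
Start: joints at [-1.47, 0.22, 1.526, -0, 1.395, -0.126], TCP at [0.141, -0.609, 0.405] pointing down, gripper open.
Joint ranges: [-2.98, 2.98], [-0.91, 2.08], [0.09, 2.57], [-1.24, 4.39], [0.2, 2.65], [-2.68, 2.68]. Speed limits (rad/s): [2.57, 2.57, 3.01, 3.14, 3.14, 3.14].

### API

Orientations are given as [roll, pitch, yaw] about the fixed x, y, z axes, in that order (R = Rz(yaw) Ry(pitch) Rx(roll)).
In Python, from plant import env, eyes, recognise, spot_point gives the robot as it stands. The module is installed in compiled form; this text tells all that it offers.
- The arm moves only by the tool apply_moves, never from a script. Its argument "plan" is a list of rows, each a list of 3 entries, a list of its own where there are three numbers: the shift along the tool's x, y, z in m, then the turn about the tool's z in degrees, then the closure, from 0 (fully open) to 1 (shut). In form: [[[tx, ty, tz], twist, jaw], ...]. A call has 1 to 12 rows; each row is the pose to reach, as a shift and turn from the pose commanded when the call began, along the tool's axes at that moment; what a row does not reach only later rows make up. A row lasts 1/10 s, in which the tool goes at most 50 mm and 8.59 degrees, less where a joint would pass 70% of its speed; a pose out of reach is approached as far as the arm can. A call with a gripper value outside its range is refused whole. The fingers move at their own pace and stop on an object; the grip force is fixed at half the most. Time passes only in rows, so rows that repeat a pose let the fingers close. It gives the time, the measured TCP pose, the force, the opening and the grip force at its end, in the units of the state.
- env.sense(): the state, without advancing time (a new reading comes with each control period).
- eyes.capture(name): name is "side" or "top"; returns a dict with "pixels" (384x512x3 uint8, blue, green, red), "camera_matrix" (3x3 intrinsics, pixels), "k1" (the pictures are not rectified: a ray, as slopes to the right and down, at radius r is drawn at 1 + k1 r^2 times it, then the intrinsics apply), "R" (3x3) and "t" (3): a world point X has camera coordinates R X + t. Camera axes: x right, y down, z forward; pixel columns grow to the right and rows downward; lengths in m; the calibration is good to about 2 mm. A picture is of the moment at which its call begins. There is no depth.
- env.sign_off(): hands the job in; it is judged then, once.
Trained networks look in the newest picture that a camera, given by its name, has taken for a name from the list of things; names that differ only in an ending like _2 or _b are one class to them, and where a whole thing is asked for, a point or a joint stands for the part that bears it (a point fixed in the world has none). Each returns a list of dicts, best first, with "score" (0 to 1); they miss things now and then, are a little off and sometimes report something else, mostly with a low value. They report only what shows in the picture. A call takes as long as a camera call.
- recognise(label, camera): "location" ([x, y, z] in m, in world coordinates, good to about 4 mm: the middle of the surface that is visible of it).
- spot_point(label, camera): "location" ([x, y, z] in m, in world coordinates, good to about 4 mm: a listed point, or the origin of a listed thing).
The state is a dict: "clock": time; "joints": joint angles; "qd": joint speeds; "joint_torque": joint torques, N m; "tool_pos": TCP position; "tool_rot": TCP orientation; "wrist_force": force on the tool from outside, world axes, zero at the start; "wrist_torque": the same for the moment, N m; "gripper_width": opening from 0.0 (shut) to 1.0 (fully open); "finger_force": force on a finger pad.
Only numpy, scipy, OpenCV 4.12 (cv2) and the standard library are available. Lean on these libraries where they do the work, as an engineer would, in place of code of your own. Each camera call takes 0.05 s, during which the arm holds its last target. There are 200 camera calls.

## Working session

There is one attempt and no reset: what is moved stays moved. The work goes in short steps, Python scripts to look and compute and a tool call to move; the robot and the scene stay as the last step left them, time stands still between calls to the robot, and variables do not carry over. Pictures are saved under pics/ and viewed, at most 12 in all, crops included, and the job is handed in when it is done.

Besides the shell and the picture viewer there is one more tool, called after "Request:" as name(argument=value, ...) on one line, values as JSON. apply_moves: Moves the arm, as the interface text tells. Its arguments: {"type":"object","properties":{"plan":{"type":"array","items":{"type":"array"}}},"required":["plan"]}

```bash
mkdir -p pics; ls
cat > look.py <<'E'
from plant import env, eyes, recognise, spot_point
import cv2, numpy as np
E
python3 - <<'E'
from look import *
s=env.sense(); print(s['clock'],s['tool_pos'],s['tool_rot'],env.grip_point_offset)
for c in ("side","top"):
    p=eyes.capture(c); cv2.imwrite(f"pics/{c}0.png",p["pixels"])
    print(c, -p["R"].T@p["t"])
    for n in "filter_unit slope pocket tab_mount tab_pad vent_cover tongues cover_grip low_edge tray salt_shaker moka_pot canister mug jar lemon timer".split():
        r=spot_point(n,c)
        print(n,[(np.round(q["location"],3).tolist(),round(q["score"],2)) for q in r[:2]])
print(env.sense()['clock'])
E
```

```text
pics
0.0 [ 0.1405131  -0.60872398  0.40357951] [-3.13965864e+00 -2.48017189e-04  2.26846718e-01] 0.1547
side [0.01906155 0.97548352 0.85204798]
filter_unit [([0.491, 0.147, 0.008], 0.9)]
slope [([0.494, 0.151, 0.09], 0.69)]
pocket [([0.543, 0.157, 0.127], 0.85), ([0.699, -0.083, -0.0], 0.71)]
tab_mount [([0.462, 0.17, 0.054], 0.61)]
tab_pad [([0.404, 0.161, 0.056], 0.59)]
vent_cover [([0.494, 0.155, 0.093], 0.95)]
tongues [([0.543, 0.158, 0.13], 0.57)]
cover_grip [([0.476, 0.149, 0.105], 0.72), ([0.613, -0.056, -0.0], 0.25)]
low_edge [([0.446, 0.145, 0.068], 0.97)]
tray [([0.492, -0.276, 0.005], 0.68)]
salt_shaker [([0.613, -0.057, 0.0], 0.51)]
moka_pot [([0.698, -0.177, -0.004], 0.85)]
canister [([0.721, 0.128, 0.002], 0.6)]
mug [([0.704, -0.324, -0.001], 0.78)]
jar [([0.717, 0.019, -0.001], 0.64)]
lemon [([0.475, 0.151, 0.108], 0.58), ([0.697, -0.088, -0.001], 0.47)]
timer [([0.697, 0.284, 0.0], 0.83)]
top [-0.09592786 -0.25999552  1.54529054]
filter_unit [([0.497, 0.148, 0.0], 0.61), ([0.7, -0.18, 0.003], 0.22)]
slope [([0.495, 0.15, 0.093], 0.59)]
pocket [([0.541, 0.156, 0.133], 0.69)]
tab_mount []
tab_pad []
vent_cover [([0.449, 0.146, 0.07], 0.74), ([0.49, 0.153, 0.097], 0.66)]
tongues [([0.544, 0.16, 0.128], 0.7)]
cover_grip [([0.475, 0.148, 0.105], 0.96)]
low_edge [([0.452, 0.148, 0.07], 0.98)]
tray [([0.496, -0.278, 0.001], 0.84)]
salt_shaker [([0.619, -0.059, 0.002], 0.68), ([0.493, -0.279, -0.002], 0.44)]
moka_pot [([0.701, -0.178, 0.003], 0.87)]
canister [([0.721, 0.122, 0.001], 0.78)]
mug [([0.704, -0.325, 0.003], 0.73)]
jar [([0.719, 0.012, 0.005], 0.67)]
lemon [([0.448, 0.149, 0.068], 0.51), ([0.694, -0.079, 0.004], 0.48)]
timer [([0.701, 0.291, -0.0], 0.64)]
1.8
```

View pics/side0.png

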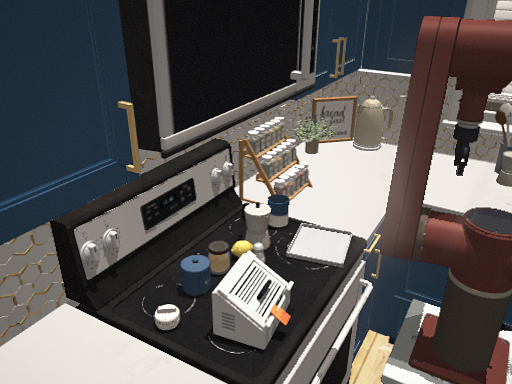

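View pics/top0.png

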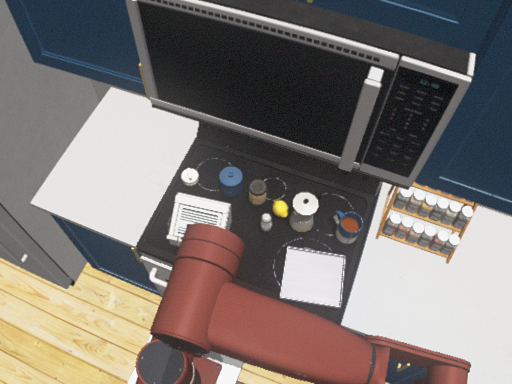

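The side view shows the unit (about px 250,300) with its orange tab at (281,315), and the tray at (322,243). The top view shows the arm hiding the unit's front. Next I fit the unit and tray poses and check them with an overlay.

```bash
cat >> look.py <<'E'
C,S=np.cos(np.radians(32)),np.sin(np.radians(32))
def proj(p,X):
    c=np.atleast_2d(X)@p["R"].T+p["t"]; u=c[:,:2]/c[:,2:]; r2=(u**2).sum(1,keepdims=True); u=u*(1+p["k1"]*r2)
    K=p["camera_matrix"]; return u@K[:2,:2].T+K[:2,2]
def unit2world(q,P):  # q=x,y,yaw ; P metres in unit frame
    P=np.atleast_2d(P); c,s=np.cos(q[2]),np.sin(q[2])
    return np.c_[q[0]+c*P[:,0]-s*P[:,1], q[1]+s*P[:,0]+c*P[:,1], P[:,2]]
def slope(P):
    P=np.atleast_2d(P)/1000.; return np.c_[C*P[:,0]-S*P[:,2],P[:,1],.093+S*P[:,0]+C*P[:,2]]
def ray(p,uv):  # world ray
    K=p["camera_matrix"]; d=(np.linalg.inv(K)@[*uv,1])[:2]; u=d.copy()
    for _ in range(20): u=d/(1+p["k1"]*(u@u))
    return -p["R"].T@p["t"], p["R"].T@np.r_[u,1]
def atz(p,uv,z): o,d=ray(p,uv); return o+d*(z-o[2])/d[2]
def overlay(p,segs,fn,box,k):
    x0,y0,x1,y1=box; im=cv2.resize(p["pixels"][y0:y1,x0:x1],None,fx=k,fy=k,interpolation=cv2.INTER_CUBIC)
    for W,col in segs:
        a=((proj(p,W)-[x0,y0]+.5)*k*16).astype(int); cv2.polylines(im,[a.reshape(-1,1,2)],False,col,1,cv2.LINE_AA,4)
    cv2.imwrite(fn,im)
E
python3 - <<'E'
from look import *
from scipy.optimize import least_squares
obs={}; P={}
mod={"slope":(0,0,0),"pocket":(59,0,5),"vent_cover":(0,0,2),"tongues":(62,0,4),"cover_grip":(-9,0,21),"low_edge":(-55,0,2)}
L=[]
for k in range(3):
  for c in ("side","top"):
    p=P[c]=eyes.capture(c)
    for n in list(mod)+["filter_unit","tray","tab_pad","tab_mount"]:
        for r in spot_point(n,c)[:1]: obs.setdefault(n,[]).append(r["location"])
m={n:np.median(v,0) for n,v in obs.items()}
for n in m: print(n,len(obs[n]),m[n].round(4))
names=[n for n in mod if n in m]
M=np.vstack([slope(mod[n]) for n in names]+[[0,0,0]]); O=np.array([m[n] for n in names]+[m["filter_unit"]])
f=lambda q:((unit2world(q,M)-O)[:,:2]/.004).ravel()
q=least_squares(f,[.494,.148,.1],loss="soft_l1").x
print("q",q.round(4),"resid mm",((unit2world(q,M)-O)*1e3).round(1).tolist())
for n,a in(("tab_pad",(-92,0,14)),("tab_mount",(-51,0,-14))):
    if n in m:
        d=m[n]-unit2world(q,slope(a))[0]; print(n,"y off",-np.sin(q[2])*d[0]+np.cos(q[2])*d[1], d.round(4))
p=P["side"]; b,g,r=[p["pixels"][...,i].astype(int) for i in range(3)]
mask=(r>150)&(g<r*.65)&(b<r*.4); mask[:280]=0;mask[:,:255]=0;mask[:,310:]=0
ys,xs=np.nonzero(mask); print("orange",len(xs),xs.mean(),ys.mean(),xs.min(),xs.max(),ys.min(),ys.max(), atz(p,(xs.mean(),ys.mean()),.056))
np.save("q.npy",q)
g=(0,255,0);rd=(0,0,255);segs=[(unit2world(q,slope([(-55,-75,8),(55,-75,8),(55,75,8),(-55,75,8),(-55,-75,8)])),g),
 (unit2world(q,slope([(-15,-32,34),(-3,-32,34),(-3,32,34),(-15,32,34),(-15,-32,34)])),rd),
 (unit2world(q,[(x,y,0) for x,y in((-.081,-.095),(.081,-.095),(.081,.095),(-.081,.095),(-.081,-.095))]),(255,255,0))]
pads=[(unit2world(q,slope([(-111,y+22-40*0,14),(-73,y+22,14)])),(255,0,255)) for y in(-18,18)]
t=m["tray"]; tr=[(np.array([(t[0]+x,t[1]+y,.016) for x,y in((-.095,-.105),(.095,-.105),(.095,.105),(-.095,.105),(-.095,-.105))]),rd)]
overlay(p,segs+pads,"pics/s1.png",(190,230,320,370),5)
overlay(P["top"],segs+tr,"pics/t1.png",(150,170,380,340),3)
E
```

```text
slope 6 [0.4946 0.1506 0.0895]
pocket 6 [0.5437 0.1579 0.1275]
vent_cover 6 [0.4926 0.1548 0.093 ]
tongues 6 [0.5452 0.1598 0.129 ]
cover_grip 5 [0.475  0.1496 0.1059]
low_edge 6 [0.4464 0.1464 0.0695]
filter_unit 6 [0.4954 0.1504 0.0037]
tray 6 [ 0.4928 -0.2759  0.0008]
tab_pad 5 [0.4071 0.1576 0.0542]
tab_mount 3 [0.4598 0.1731 0.0522]
q [0.4947 0.1522 0.1284] resid mm [[0.0, 1.6, 3.5], [-2.0, 0.4, 1.0], [1.0, -2.7, 1.7], [-0.4, -1.1, 0.2], [1.1, 0.2, 0.1], [1.0, -0.3, -3.9], [-0.8, 1.7, -3.6]]
tab_pad y off 0.016584611104512544 [-0.0028  0.0164 -0.0019]
tab_mount y off 0.025206278615144337 [ 0.0007  0.0255 -0.0019]
orange 126 282.531746031746 316.4920634920635 271 290 305 324 [0.41124777 0.16638081 0.056     ]
```

View pics/s1.png

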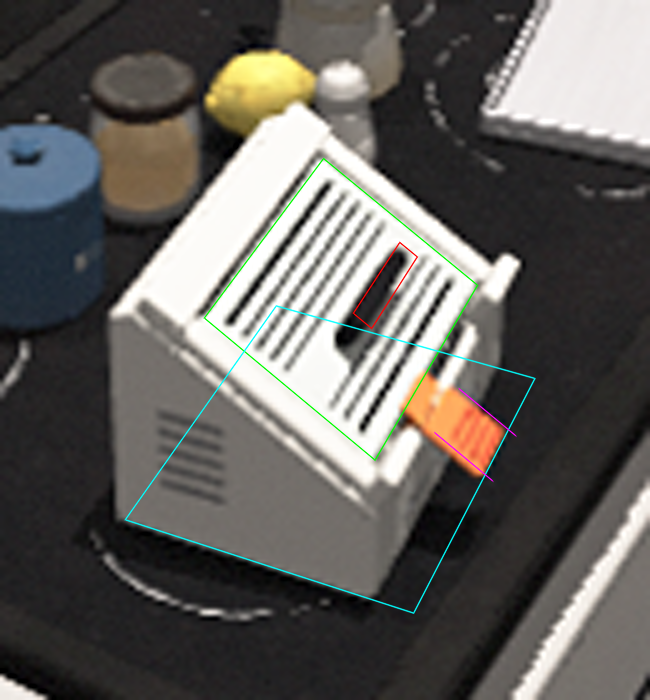

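View pics/t1.png

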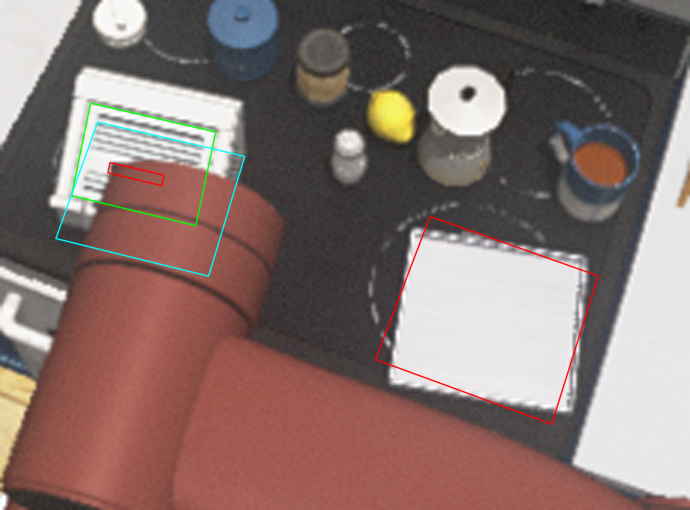

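The side overlay shows the model cover nearly on the real one, with the bar and tab pad a few mm off. The top overlay shows the unit and tray turned slightly more than modelled. I refine using edges and the bar's silhouette.

Run:
```python
from look import *
from scipy.optimize import minimize
pt,ps=eyes.capture("top"),eyes.capture("side")
f=lambda u,v:(150+u/3,170+v/3)
a,b=[atz(pt,f(*x),.150) for x in((85,70),(243,100))]
print("unit top edge",a,b,np.linalg.norm(a-b),"yaw",np.degrees(np.arctan2(*(a-b)[[1,0]]))-90)
T=[atz(pt,f(*x),.016) for x in((412,230),(588,255),(572,410),(390,382))]
print("tray c",np.mean(T,0)); 
for i in range(4): d=T[i]-T[(i+1)%4]; print(np.linalg.norm(d).round(4),np.degrees(np.arctan2(d[1],d[0])).round(1))
q0=np.load("q.npy")
x0,y0,x1,y1=250,272,278,308; k=8
im=ps["pixels"][y0:y1,x0:x1].astype(float).mean(2); 
obs=np.clip((150-im)/110,0,1)
for r in obs[::2]: print(''.join(' .:*#'[int(v*4.99*.99)] for v in r))
def ren(q):
    P=[(x,y,z) for x in(-15,-3) for y in(-32,32) for z in(8,34)]
    uv=((proj(ps,unit2world(q,slope(P)))-[x0,y0]+.5)*k); h=cv2.convexHull((uv*16).astype(np.int32).reshape(-1,1,2))
    c=np.zeros(((y1-y0)*k,(x1-x0)*k),np.uint8); cv2.fillPoly(c,[h],255,cv2.LINE_AA,4)
    return cv2.resize(c,(x1-x0,y1-y0),interpolation=cv2.INTER_AREA)/255.
w=np.ones_like(obs); r0=cv2.dilate((ren(q0)>.1).astype(np.uint8),np.ones((7,7)))  # near the bar only
cost=lambda v:(((ren(q0+v/1000*[1,1,10])-obs)**2)*r0).sum()+.05*(v**2/np.array([3,3,4])**2).sum()
best=min((minimize(cost,s,method="Nelder-Mead") for s in ([0,0,0],[-3,3,0],[3,-3,3],[-3,0,-3])),key=lambda r:r.fun)
print(best.x,best.fun,cost(np.zeros(3)), (q0+best.x/1000*[1,1,10]).round(4))
# tab
b,g,r=[ps["pixels"][...,i].astype(int) for i in range(3)]
m=((r>140)&(g<r*.75)&(b<r*.55)); m[:295]=0;m[330:]=0;m[:,:262]=0;m[:,298:]=0
x0,y0,x1,y1=262,295,298,330; o=m[y0:y1,x0:x1].astype(float)
for rr in o[::2]: print(''.join(' #'[int(v)] for v in rr))
q=q0+best.x/1000*[1,1,10]
for qq in(q0,q):
  def cost2(y):
    P=[(x,y+d,z) for x in(-111,-73) for d in(-18,18) for z in(9,14)]
    uv=((proj(ps,unit2world(qq,slope(P)))-[x0,y0]+.5)*k); h=cv2.convexHull((uv*16).astype(np.int32).reshape(-1,1,2))
    c=np.zeros(((y1-y0)*k,(x1-x0)*k),np.uint8); cv2.fillPoly(c,[h],255,cv2.LINE_AA,4)
    R=cv2.resize(c,(x1-x0,y1-y0),interpolation=cv2.INTER_AREA)/255.
    return ((R-o)**2).sum()
  cs=[(cost2(y),y) for y in range(-5,32)]; print(sorted(cs)[:3])
```

```text
unit top edge [0.55291771 0.24617601 0.15      ] [0.584191   0.06242543 0.15      ] 0.18639285045343193 yaw 9.65886258125029
tray c [ 0.49173795 -0.28073008  0.016     ]
0.2104 102.5
0.1906 10.7
0.2068 -78.1
0.1883 -168.2
 #    *   :              :##
#   .   .                   
   *   *   :   :            
                            
*   .   .   .     :#*       
   *   *   .     ####       
  .            #####        
*   .   .     #####      .  
   :   .    :#####.     .   
           ######::.       #
:         #####*:*        # 
   :    .#####*:*   *   :#  
       *####*::*   :   *.   
       ####::*#   .   #     
        ::.:*        *     .
          .*        #     .#
          *   :   :#      ##
             .   *:         
[-1.53279465e+00  3.71069486e+00  8.88633230e-04] 32.60850578573499 35.07989546296561 [0.4931 0.1559 0.1285]
                                    
                                    
                                    
                                    
                                    
            ###                     
           ####                     
         #####   ####               
        ################            
          ################          
            ################        
              ##############        
                ###########         
                   #######          
                     ####           
                                    
                                    
                                    
[(np.float64(95.44346020761246), 23), (np.float64(96.54974240676663), 24), (np.float64(97.02457516339868), 22)]
[(np.float64(104.87178777393311), 20), (np.float64(105.28987312572087), 19), (np.float64(107.04164552095348), 21)]
```

```bash
cat >> look.py <<'E'
from scipy.spatial.transform import Rotation as Ro
def to(*targets):  # world TCP x,y,z,yaw(rad) -> tool-frame shifts
    s=env.sense(); R=Ro.from_euler("xyz",s["tool_rot"]).as_matrix()
    for x in targets:
        d=R.T@(np.array(x[:3])-s["tool_pos"]); print(x,"->",d.round(4).tolist(),"twist",round(np.degrees(s["tool_rot"][2]-x[3]),2))
E
cat > q.txt <<'E'
E
python3 - <<'E'
from look import *
to((.40,-.2,.38,.15),(.403,.160,.32,.15),(.403,.160,.26,.15))
E
```

```text
(0.4, -0.2, 0.38, 0.15) -> [0.3448, -0.3402, 0.0247] twist 4.4
(0.403, 0.16, 0.32, 0.15) -> [0.4287, -0.6903, 0.0847] twist 4.4
(0.403, 0.16, 0.26, 0.15) -> [0.4287, -0.6903, 0.1447] twist 4.4
```

Request:
apply_moves(plan=[[[0.345,-0.34,0.024],4.4,1],[[0.345,-0.34,0.024],4.4,1],[[0.345,-0.34,0.024],4.4,1],[[0.345,-0.34,0.024],4.4,1],[[0.345,-0.34,0.024],4.4,1],[[0.345,-0.34,0.024],4.4,1],[[0.345,-0.34,0.024],4.4,1],[[0.345,-0.34,0.024],4.4,1],[[0.345,-0.34,0.024],4.4,1],[[0.345,-0.34,0.024],4.4,1],[[0.345,-0.34,0.024],4.4,1],[[0.345,-0.34,0.024],4.4,1]])

```text
clock: 6.4
tool_pos: [0.4005, -0.1995, 0.3808]
tool_rot: [3.141, 0.0, 0.153]
wrist_force: [0.6, -0.3, 0.0]
gripper_width: 0.004
finger_force: 0.0
```

Run:
```python
from look import *
for k in range(3):
  for c in ("side","top"):
    eyes.capture(c)
    for n in ["tab_pad","tab_mount","cover_grip","low_edge","vent_cover","tongues"]:
        for r in spot_point(n,c)[:1]: print(c,n,np.round(r["location"],4),round(r["score"],2))
p=eyes.capture("top"); cv2.imwrite("pics/t2.png",cv2.resize(p["pixels"][170:330,120:380],None,fx=3,fy=3,interpolation=2))
to((.403,.160,.32,.15),(.403,.160,.255,.15))
```

```text
side tab_pad [0.4055 0.1607 0.0558] 0.66
side tab_mount [0.4591 0.1718 0.0528] 0.56
side cover_grip [0.4759 0.149  0.1066] 0.62
side low_edge [0.4423 0.1439 0.0701] 0.93
side vent_cover [0.4911 0.1456 0.005 ] 0.67
side tongues [0.5456 0.1569 0.1325] 0.75
top tab_pad [ 7.231e-01  1.211e-01 -7.000e-04] 0.42
top tab_mount [0.4511 0.1728 0.0539] 0.57
top cover_grip [0.4773 0.1482 0.1062] 0.57
top low_edge [0.4546 0.149  0.0666] 0.88
top vent_cover [0.4939 0.1549 0.0943] 0.6
top tongues [0.5428 0.1624 0.1298] 0.92
side tab_pad [0.5442 0.1563 0.1306] 0.73
side tab_mount [0.4577 0.172  0.0538] 0.58
side cover_grip [0.476  0.1509 0.1055] 0.57
side low_edge [0.4418 0.1466 0.0713] 0.96
side vent_cover [0.4938 0.1539 0.0918] 0.97
side tongues [0.5461 0.1592 0.1296] 0.55
top tab_pad [0.4078 0.1647 0.056 ] 0.6
top tab_mount [ 0.7051 -0.3256  0.0011] 0.43
top cover_grip [0.4721 0.1486 0.1064] 0.68
top low_edge [0.4513 0.1493 0.0697] 0.71
top vent_cover [0.4935 0.1529 0.0948] 0.77
top tongues [0.5449 0.1657 0.129 ] 0.68
side tab_pad [0.406  0.1598 0.0558] 0.59
side tab_mount [0.4577 0.1693 0.0547] 0.47
side cover_grip [0.4756 0.15   0.1048] 0.91
side low_edge [0.4408 0.1475 0.0732] 0.9
side vent_cover [0.4951 0.1535 0.0924] 0.72
side tongues [0.5445 0.1555 0.13  ] 0.93
top tab_pad [0.4068 0.1644 0.0569] 0.45
top tab_mount [0.4546 0.1726 0.0545] 0.39
top cover_grip [0.4691 0.1495 0.1073] 0.72
top low_edge [0.4511 0.1484 0.0677] 0.91
top vent_cover [0.4918 0.1513 0.0974] 0.73
top tongues [0.5442 0.1628 0.1315] 0.89
(0.403, 0.16, 0.32, 0.15) -> [0.0566, -0.3557, 0.0607] twist 0.0
(0.403, 0.16, 0.255, 0.15) -> [0.0566, -0.3557, 0.1257] twist 0.0
```

View pics/t2.png

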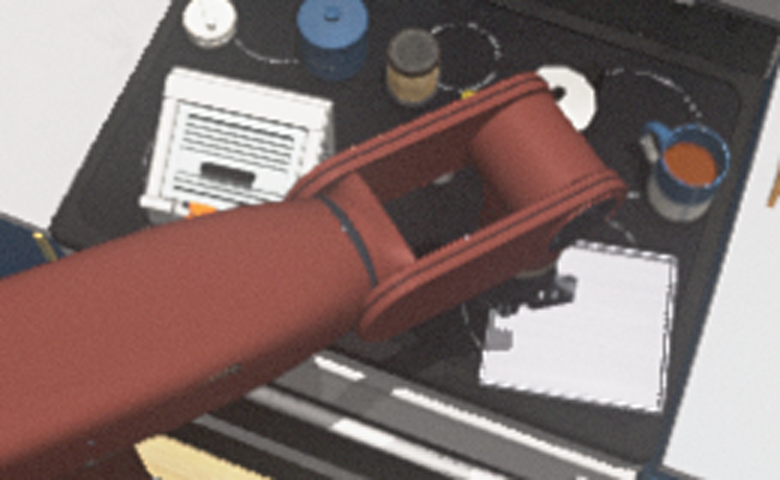

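The top view now shows the whole unit: bar at about (196,227) full-frame px, and orange tab at (188,240). Next I go above the pad.

Request:
apply_moves(plan=[[[0.056,-0.356,0.06],0,1],[[0.056,-0.356,0.06],0,1],[[0.056,-0.356,0.06],0,1],[[0.056,-0.356,0.06],0,1],[[0.056,-0.356,0.06],0,1],[[0.056,-0.356,0.06],0,1],[[0.056,-0.356,0.06],0,1],[[0.056,-0.356,0.06],0,1],[[0.056,-0.356,0.12],0,1],[[0.056,-0.356,0.12],0,1],[[0.056,-0.356,0.12],0,1]])

```text
clock: 9.65
tool_pos: [0.4012, 0.16, 0.2588]
tool_rot: [3.141, 0.006, 0.15]
wrist_force: [-0.1, -0.7, 0.6]
gripper_width: 0.006
finger_force: 0.0
```

Run:
```python
from look import *
p=eyes.capture("side"); 
cv2.imwrite("pics/s3.png",cv2.resize(p["pixels"][210:340,200:330],None,fx=4.5,fy=4.5,interpolation=2))
s=env.sense();print(s["tool_pos"],s["tool_rot"],s["wrist_force"])
t=s["tool_pos"]; print(proj(p,[t-[0,0,.173]]))
```

```text
[0.40226805 0.15994039 0.26061431] [3.14147114e+00 2.06097603e-03 1.49471574e-01] [-0.70426086 -0.48355834 -0.46655867]
[[287.23036309 306.53775728]]
```

View pics/s3.png

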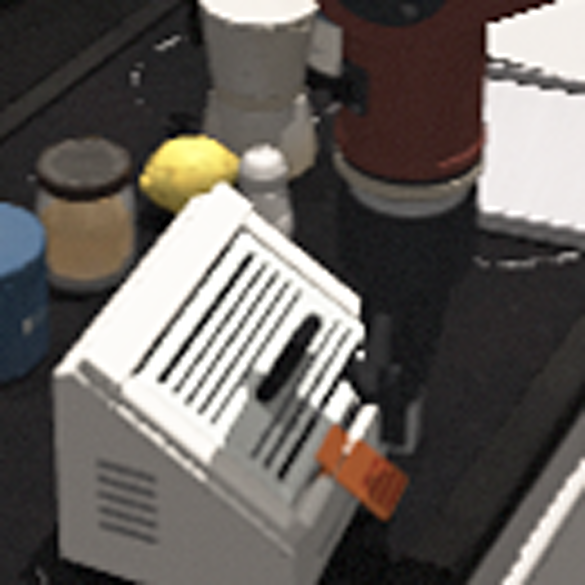

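The fingertip (crop 400,440) hangs about 30 mm above the orange pad (360,475). I lower gently.

Request:
apply_moves(plan=[[[0,0,0.012],0,1],[[0,0,0.02],0,1],[[0,0,0.024],0,1],[[0,0,0.024],0,1],[[0,0,0.024],0,1]])

```text
clock: 10.2
tool_pos: [0.4026, 0.1601, 0.2369]
tool_rot: [-3.142, -0.0, 0.15]
wrist_force: [0.5, 0.8, -1.0]
gripper_width: -0.001
finger_force: 0.0
```

Request:
apply_moves(plan=[[[0,0,0.0015],0,1],[[0,0,0.003],0,1],[[0,0,0.0045],0,1],[[0,0,0.0045],0,1]])

```text
clock: 10.6
tool_pos: [0.4023, 0.1603, 0.232]
tool_rot: [3.142, 0.0, 0.15]
wrist_force: [-0.3, -0.2, 1.2]
gripper_width: 0.002
finger_force: 0.0
```

Request:
apply_moves(plan=[[[0,0,0.001],0,1],[[0,0,0.002],0,1],[[0,0,0.003],0,1],[[0,0,0.003],0,1]])

```text
clock: 11.0
tool_pos: [0.4025, 0.1603, 0.2294]
tool_rot: [3.142, -0.0, 0.15]
wrist_force: [-2.4, -0.2, 5.1]
gripper_width: -0.001
finger_force: 2.2
```

Request:
apply_moves(plan=[[[0,0,0.001],0,1],[[0,0,0.002],0,1],[[0,0,0.003],0,1],[[0,0,0.003],0,1]])

```text
clock: 11.4
tool_pos: [0.4025, 0.1603, 0.2262]
tool_rot: [-3.142, -0.0, 0.15]
wrist_force: [-1.2, -0.1, 4.8]
gripper_width: 0.002
finger_force: 2.3
```

Run:
```python
from look import *
eyes.capture("side")
for n in ["cover_grip","low_edge","tab_pad"]: print(n,[(np.round(r["location"],4),round(r["score"],2)) for r in spot_point(n,"side")[:1]])
```

```text
cover_grip [(array([0.473 , 0.1493, 0.109 ]), 0.68)]
low_edge [(array([0.4379, 0.1491, 0.08  ]), 0.79)]
tab_pad [(array([0.4063, 0.1591, 0.052 ]), 0.61)]
```

Request:
apply_moves(plan=[[[0,0,0.001],0,1],[[0,0,0.002],0,1],[[0,0,0.002],0,1]])

```text
clock: 11.9
tool_pos: [0.4025, 0.1603, 0.2242]
tool_rot: [-3.142, -0.0, 0.15]
wrist_force: [-1.7, 0.1, 5.7]
gripper_width: 0.001
finger_force: 2.4
```

Run:
```python
from look import *
for i in range(2):
  p=eyes.capture("side")
  for n in ["cover_grip","low_edge","tab_pad"]: print(n,[(np.round(r["location"],4),round(r["score"],2)) for r in spot_point(n,"side")[:1]])
cv2.imwrite("pics/s4.png",cv2.resize(p["pixels"][210:340,200:330],None,fx=4.5,fy=4.5,interpolation=2))
```

```text
cover_grip [(array([0.4721, 0.1463, 0.1115]), 0.61)]
low_edge [(array([0.4329, 0.1427, 0.0811]), 0.56)]
tab_pad []
cover_grip [(array([0.4731, 0.148 , 0.1155]), 0.9)]
low_edge [(array([0.4327, 0.1459, 0.0817]), 0.65)]
tab_pad [(array([0.407 , 0.1613, 0.0474]), 0.51)]
```

View pics/s4.png

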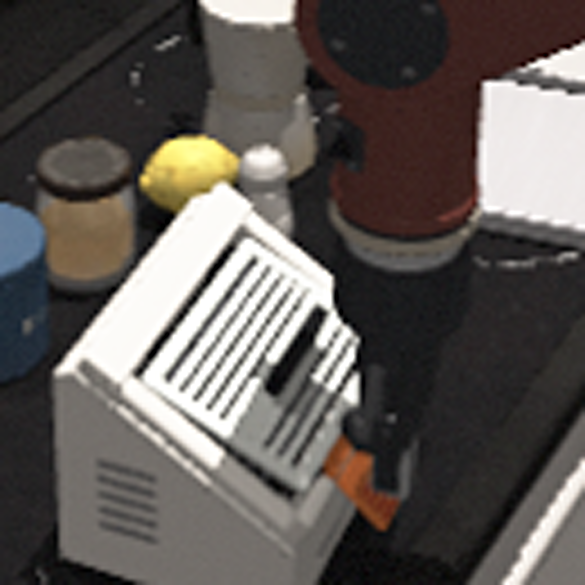

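The cover has sprung out: its lower edge (crop 230–310, 430–480) stands clear of the unit and the bar is at (297,350). I back off the tab, rise and open.

Run:
```python
from look import *
to((.392,.1603,.26,.15),(.392,.1603,.34,.15),(.4721,.1493,.34,.15),(.4721,.1493,.30,.15),(.4721,.1493,.28,.15))
```

```text
(0.392, 0.1603, 0.26, 0.15) -> [-0.0104, -0.0016, -0.0357] twist -0.0
(0.392, 0.1603, 0.34, 0.15) -> [-0.0104, -0.0016, -0.1157] twist -0.0
(0.4721, 0.1493, 0.34, 0.15) -> [0.0672, 0.0212, -0.1157] twist -0.0
(0.4721, 0.1493, 0.3, 0.15) -> [0.0672, 0.0212, -0.0757] twist -0.0
(0.4721, 0.1493, 0.28, 0.15) -> [0.0672, 0.0212, -0.0557] twist -0.0
```

Request:
apply_moves(plan=[[[-0.004,0,-0.005],0,1],[[-0.01,0,-0.015],0,1],[[-0.01,0,-0.05],0,1],[[-0.01,0,-0.1],0,0],[[-0.01,0,-0.116],0,0],[[0.03,0.01,-0.116],0,0],[[0.067,0.021,-0.116],0,0],[[0.067,0.021,-0.116],0,0],[[0.067,0.021,-0.116],0,0],[[0.067,0.021,-0.095],0,0],[[0.067,0.021,-0.095],0,0]])

```text
clock: 13.4
tool_pos: [0.4696, 0.1495, 0.3165]
tool_rot: [-3.141, 0.006, 0.15]
wrist_force: [-0.7, -0.1, -0.8]
gripper_width: 0.998
finger_force: 0.0
```

Run:
```python
from look import *
for i in range(2):
 for c in("side","top"):
  p=eyes.capture(c)
  for n in ["cover_grip","low_edge"]: print(c,n,[(np.round(r["location"],4),round(r["score"],2)) for r in spot_point(n,c)[:1]])
  if c=="side": cv2.imwrite("pics/s5.png",cv2.resize(p["pixels"][210:340,200:330],None,fx=4.5,fy=4.5,interpolation=2))
to((.4721,.1493,.30,.15),(.4721,.1493,.279,.15))
```

```text
side cover_grip [(array([0.4708, 0.1509, 0.1119]), 0.89)]
side low_edge [(array([0.431 , 0.1471, 0.0815]), 0.84)]
top cover_grip [(array([0.4682, 0.1491, 0.1107]), 0.75)]
top low_edge [(array([0.4434, 0.1492, 0.079 ]), 0.9)]
side cover_grip [(array([0.4713, 0.1497, 0.1128]), 0.66)]
side low_edge [(array([0.4319, 0.1469, 0.0803]), 0.92)]
top cover_grip [(array([0.4706, 0.1457, 0.1127]), 0.95)]
top low_edge [(array([0.4413, 0.1494, 0.0787]), 0.89)]
(0.4721, 0.1493, 0.3, 0.15) -> [0.0002, 0.0002, 0.0194] twist 0.0
(0.4721, 0.1493, 0.279, 0.15) -> [0.0002, 0.0002, 0.0404] twist 0.0
```

View pics/s5.png

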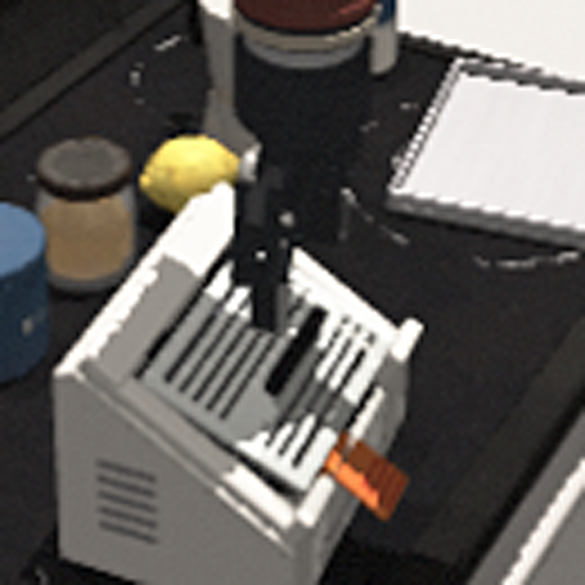

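Cover stays sprung out, tab is back, and the open fingers stand over the bar. I descend.

Request:
apply_moves(plan=[[[-0.001,0,0.015],0,0],[[-0.001,0,0.03],0,0],[[-0.001,0,0.036],0,0],[[-0.001,0,0.04],0,0],[[-0.001,0,0.04],0,0]])

```text
clock: 14.5
tool_pos: [0.4708, 0.1493, 0.279]
tool_rot: [-3.142, 0.001, 0.15]
wrist_force: [0.6, 0.2, 0.1]
gripper_width: 0.999
finger_force: 0.0
```

Request:
apply_moves(plan=[[[0,0,0],0,0.1],[[0,0,0],0,0.15],[[0,0,0],0,0.2],[[0,0,0],0,0.2]])

```text
clock: 14.9
tool_pos: [0.4709, 0.1494, 0.2796]
tool_rot: [-3.142, -0.001, 0.15]
wrist_force: [-0.3, -0.7, 1.2]
gripper_width: 0.8
finger_force: 0.0
```

Run:
```python
from look import *
pt=eyes.capture("top");p=eyes.capture("side")
a=cv2.resize(p["pixels"][245:325,225:305],None,fx=5,fy=5,interpolation=2);b=cv2.resize(pt["pixels"][180:260,160:240],None,fx=5,fy=5,interpolation=2)
cv2.imwrite("pics/s6.png",np.hstack([a,b]))
```

```text
(no output)
```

View pics/s6.png

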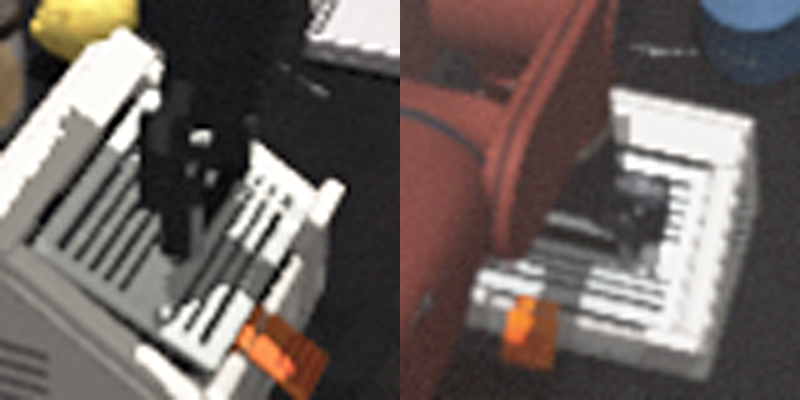

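The near fingertip (left crop 180,255) sits at the bar's near end, as wanted. I close.

Request:
apply_moves(plan=[[[0,0,0],0,0.24],[[0,0,0],0,0.26],[[0,0,0],0,0.3],[[0,0,0],0,0.4],[[0,0,0],0,0.4]])

```text
clock: 15.5
tool_pos: [0.4709, 0.1494, 0.2794]
tool_rot: [3.142, -0.0, 0.15]
wrist_force: [-1.1, 0.3, 3.4]
gripper_width: 0.735
finger_force: 64.8
```

Request:
apply_moves(plan=[[[-0.0002,0,-0.0015],0,0.4],[[-0.0004,0,-0.003],0,0.4],[[-0.0005,0,-0.005],0,0.4],[[-0.0006,0,-0.007],0,0.4],[[-0.0007,0,-0.009],0,0.4],[[-0.0007,0,-0.011],0,0.4],[[-0.0007,0,-0.011],0,0.4]])

```text
clock: 16.2
tool_pos: [0.4698, 0.1491, 0.2897]
tool_rot: [3.141, 0.001, 0.15]
wrist_force: [2.3, -0.4, -6.6]
gripper_width: 0.725
finger_force: 67.0
```

Run:
```python
from look import *
for i in range(2):
 for c in("side","top"):
  p=eyes.capture(c)
  for n in ["cover_grip","low_edge","tongues","vent_cover"]: print(c,n,[(np.round(r["location"],4),round(r["score"],2)) for r in spot_point(n,c)[:1]])
s=env.sense(); print(s["wrist_force"],s["wrist_torque"],s["tool_pos"])
```

```text
side cover_grip [(array([0.4719, 0.1491, 0.1253]), 0.7)]
side low_edge [(array([0.4288, 0.1436, 0.0933]), 0.87)]
side tongues [(array([0.5457, 0.1571, 0.1305]), 0.75)]
side vent_cover [(array([0.4852, 0.1536, 0.1066]), 0.77)]
top cover_grip [(array([0.4654, 0.1486, 0.12  ]), 0.58)]
top low_edge [(array([0.437 , 0.148 , 0.0917]), 0.58)]
top tongues [(array([0.5405, 0.1608, 0.1297]), 0.64)]
top vent_cover [(array([0.4835, 0.149 , 0.109 ]), 0.73)]
side cover_grip [(array([0.4704, 0.1519, 0.1226]), 0.79)]
side low_edge [(array([0.4282, 0.1467, 0.0909]), 0.93)]
side tongues [(array([0.5388, 0.1551, 0.1329]), 0.96)]
side vent_cover [(array([0.4867, 0.1546, 0.1046]), 0.9)]
top cover_grip [(array([0.4639, 0.1503, 0.1244]), 0.93)]
top low_edge []
top tongues [(array([0.5447, 0.1616, 0.1315]), 0.62)]
top vent_cover [(array([0.4837, 0.1521, 0.1073]), 0.71)]
[-0.19408732 -0.76213141 -7.55352842] [-0.32465916  0.59573495 -0.08287967] [0.47003489 0.14925967 0.29013977]
```

Swing is working (lower edge up to about 0.092, upper edge in place, force about 7 N). I continue.

Request:
apply_moves(plan=[[[0.0001,0,-0.002],0,0.4],[[0.0003,0,-0.004],0,0.4],[[0.0005,0,-0.006],0,0.4],[[0.0008,0,-0.008],0,0.4],[[0.0011,0,-0.01],0,0.4],[[0.0014,0,-0.012],0,0.4],[[0.0016,0,-0.014],0,0.4],[[0.0016,0,-0.014],0,0.4]])

```text
clock: 18.0
tool_pos: [0.4721, 0.1496, 0.3048]
tool_rot: [-3.141, -0.002, 0.15]
wrist_force: [4.0, 1.6, -7.1]
gripper_width: 0.729
finger_force: 67.0
```

```bash
cat > m.py <<'E'
from look import *
D={}
for i in range(3):
 for c in("side","top"):
  p=eyes.capture(c)
  for n in ["cover_grip","low_edge","tongues","vent_cover"]:
    for r in spot_point(n,c)[:1]: D.setdefault(n,[]).append(r["location"])
m={n:np.median(v,0) for n,v in D.items()}
for n in m: print(n,m[n].round(4),len(D[n]))
d=m["tongues"]-m["low_edge"]; print("tilt",np.degrees(np.arctan2(d[2]-.002,np.hypot(d[0],d[1]))),"len",np.linalg.norm(d),"yaw",np.degrees(np.arctan2(d[1],d[0])))
s=env.sense(); print(s["clock"],s["wrist_force"],s["wrist_torque"],s["tool_pos"],s["tool_rot"])
E
python3 m.py
```

```text
cover_grip [0.4682 0.1483 0.1364] 6
low_edge [0.4242 0.1466 0.113 ] 6
tongues [0.542  0.1585 0.1312] 6
vent_cover [0.4814 0.1532 0.119 ] 6
tilt 7.794015163004129 len 0.11974600202094433 yaw 5.794890536970444
19.5 [ 4.27004611  0.21665586 -6.77241757] [ 0.00952966 -0.25700836 -0.04497358] [0.47169215 0.14947766 0.30421996] [ 3.14155576e+00 -1.94159155e-05  1.50002308e-01]
```

Request:
apply_moves(plan=[[[0.0003,0,-0.002],0,0.4],[[0.0006,0,-0.004],0,0.4],[[0.0009,0,-0.006],0,0.4],[[0.0009,0,-0.006],0,0.4],[[0.0009,0,-0.006],0,0.4]])

```text
clock: 20.0
tool_pos: [0.4724, 0.1496, 0.3102]
tool_rot: [3.142, 0.0, 0.15]
wrist_force: [1.4, -0.5, -7.1]
gripper_width: 0.726
finger_force: 67.2
```

```bash
python3 m.py
```

```text
cover_grip [0.4664 0.1493 0.141 ] 6
low_edge [0.427  0.1451 0.1218] 6
tongues [0.5412 0.1589 0.1306] 6
vent_cover [0.4791 0.1533 0.1218] 6
tilt 3.385819476939877 len 0.11527390207674938 yaw 6.920974614594641
21.5 [-0.93239607 -1.41800186 -6.59353782] [-0.14904483  0.42382553 -0.03163511] [0.4725022  0.14961657 0.3101336 ] [-3.14158327e+00  3.75272993e-04  1.50036263e-01]
```

Nearly level (about 3°). I draw the tongues out toward the robot.

Request:
apply_moves(plan=[[[-0.004,0,0.0002],0,0.4],[[-0.008,0,0.0004],0,0.4],[[-0.012,0,0.0006],0,0.4],[[-0.017,0,0.0008],0,0.4],[[-0.023,0,0.001],0,0.4],[[-0.03,0,0.001],0,0.4],[[-0.03,0,0.001],0,0.4]])

```text
clock: 22.2
tool_pos: [0.442, 0.1451, 0.3092]
tool_rot: [-3.142, 0.0, 0.15]
wrist_force: [-0.0, 0.7, -1.4]
gripper_width: 0.726
finger_force: 67.9
```

```bash
python3 m.py
python3 - <<'E'
from look import *
p=eyes.capture("side"); cv2.imwrite("pics/s7.png",cv2.resize(p["pixels"][210:340,200:330],None,fx=4.5,fy=4.5,interpolation=2))
E
```

```text
cover_grip [0.4388 0.1435 0.1399] 6
low_edge [0.3974 0.1416 0.1186] 6
tongues [0.5115 0.1553 0.1333] 6
vent_cover [0.4527 0.1487 0.1228] 5
tilt 6.284674618468122 len 0.11579441912285765 yaw 6.824944009443976
23.7 [ 0.44982206  0.00929859 -0.84578726] [-0.00736331  0.02997797 -0.02675362] [0.44292348 0.14513423 0.30920667] [-3.14155788e+00  2.38044370e-05  1.49929863e-01]
```

View pics/s7.png

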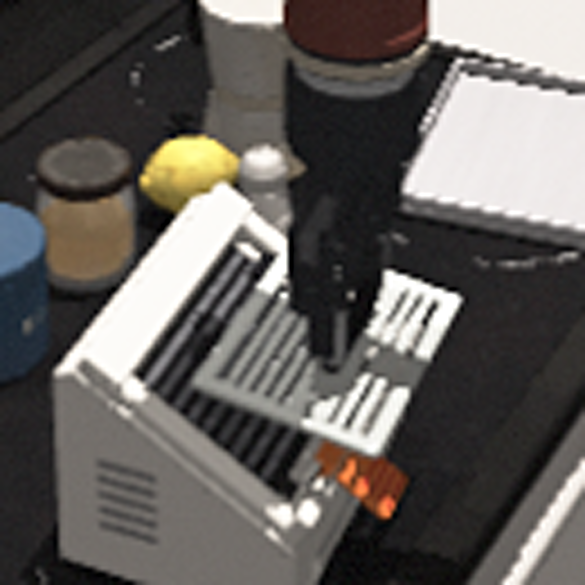

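The cover is free of the unit and level in the grip; the tab and tray are undisturbed. I lift and carry across near the robot.

Request:
apply_moves(plan=[[[-0.01,0,-0.015],0,0.4],[[-0.025,-0.003,-0.03],0,0.4],[[-0.042,0.005,-0.035],0,0.4],[[-0.045,0.03,-0.035],0,0.4],[[-0.052,0.065,-0.035],0,0.4],[[-0.058,0.105,-0.035],0,0.4],[[-0.064,0.145,-0.035],0,0.4],[[-0.07,0.185,-0.035],0,0.4],[[-0.076,0.225,-0.035],0,0.4],[[-0.082,0.265,-0.035],0,0.4],[[-0.088,0.295,-0.035],0,0.4],[[-0.09,0.31,-0.035],0,0.4]])

```text
clock: 24.95
tool_pos: [0.4, -0.1771, 0.3444]
tool_rot: [3.141, -0.0, 0.147]
wrist_force: [0.5, 0.5, -1.4]
gripper_width: 0.731
finger_force: 67.9
```

Run:
```python
from look import *
for i in range(3):
  p=eyes.capture("side")
  for n in ["tray","low_edge","tongues"]:
    for r in spot_point(n,"side")[:1]: print(n,np.round(r["location"],4),round(r["score"],2))
to((.480,-.280,.345,.185),(.480,-.280,.22,.185))
```

```text
tray [ 0.4947 -0.2782  0.0033] 0.59
low_edge [ 0.349  -0.1806  0.1555] 0.81
tongues [0.4564 0.1705 0.0525] 0.74
tray [ 4.946e-01 -2.746e-01 -3.000e-04] 0.77
low_edge [ 0.3474 -0.182   0.1541] 0.77
tongues [ 0.4687 -0.1694  0.1704] 0.84
tray [ 4.945e-01 -2.759e-01  2.000e-04] 0.86
low_edge [ 0.3522 -0.1768  0.1567] 0.55
tongues [ 0.4684 -0.1684  0.169 ] 0.64
(0.48, -0.28, 0.345, 0.185) -> [0.0628, 0.1165, -0.0007] twist -1.95
(0.48, -0.28, 0.22, 0.185) -> [0.0628, 0.1165, 0.1243] twist -1.95
```

Request:
apply_moves(plan=[[[0.018,0.03,0],-1,0.4],[[0.04,0.07,0],-2,0.4],[[0.056,0.1,0],-2,0.4],[[0.062,0.115,0.005],-2,0.4],[[0.062,0.115,0.03],-2,0.4],[[0.062,0.115,0.06],-2,0.4],[[0.062,0.115,0.09],-2,0.4],[[0.062,0.115,0.11],-2,0.4],[[0.062,0.115,0.122],-2,0.4],[[0.062,0.115,0.13],-2,0.4],[[0.062,0.115,0.13],-2,0.4]])

```text
clock: 26.65
tool_pos: [0.4787, -0.2791, 0.2136]
tool_rot: [-3.141, 0.001, 0.185]
wrist_force: [0.1, -0.5, -1.4]
gripper_width: 0.726
finger_force: 67.9
```

```bash
python3 m.py
```

```text
cover_grip [ 0.4746 -0.2805  0.045 ] 6
low_edge [ 0.4328 -0.2865  0.0247] 6
tongues [ 0.5472 -0.2704  0.0397] 4
vent_cover [ 0.4864 -0.2769  0.0279] 5
tilt 6.3954687038797555 len 0.11649757508205917 yaw 8.035421857263332
28.15 [ 0.19490287 -0.50487665 -1.06202069] [-0.00392236  0.01854941  0.0168888 ] [ 0.47876221 -0.27928644  0.21421265] [ 3.14154820e+00 -8.92823377e-06  1.84890778e-01]
```

Over the tray, lower edge about 20 mm above the floor. I lower gently.

Request:
apply_moves(plan=[[[0,0,0.006],0,0.4],[[0,0,0.011],0,0.4],[[0,0,0.015],0,0.4],[[0,0,0.017],0,0.4],[[0,0,0.018],0,0.4],[[0,0,0.019],0,0.4],[[0,0,0.019],0,0.4]])

```text
clock: 28.85
tool_pos: [0.4789, -0.2792, 0.1955]
tool_rot: [-3.141, -0.0, 0.185]
wrist_force: [0.0, 2.1, 1.4]
gripper_width: 0.725
finger_force: 68.2
```

Request:
apply_moves(plan=[[[0,0,0.001],0,0.4],[[0,0,0.002],0,0.4],[[0,0,0.003],0,0.4],[[0,0,0.003],0,0.4]])

```text
clock: 29.25
tool_pos: [0.4797, -0.2794, 0.1936]
tool_rot: [3.14, -0.002, 0.185]
wrist_force: [0.7, 2.5, 8.7]
gripper_width: 0.727
finger_force: 68.7
```

Request:
apply_moves(plan=[[[0.0002,0,0.001],0,0.4],[[0.0002,0,0.002],0,0.4],[[0.0002,0,0.003],0,0.4],[[0.0002,0,0.003],0,0.4]])

```text
clock: 29.65
tool_pos: [0.4805, -0.2798, 0.1913]
tool_rot: [3.139, -0.004, 0.185]
wrist_force: [3.7, 3.7, 8.5]
gripper_width: 0.722
finger_force: 69.5
```

```bash
python3 m.py
```

```text
cover_grip [ 0.4758 -0.2811  0.0222] 6
low_edge [ 0.4314 -0.2843  0.0072] 6
tongues [ 0.5484 -0.27    0.009 ] 6
vent_cover [ 0.4865 -0.2774  0.0026] 6
tilt -0.0728521551981892 len 0.11798441634385448 yaw 6.962364483565814
31.15 [2.87875474 4.1498262  9.41906378] [ 0.77027716  0.01068777 -0.04138395] [ 0.4804294  -0.27976651  0.19128281] [ 3.13886599 -0.00379325  0.18475694]
```

Flat on the tray floor. I ease the pressure, open and rise.

Request:
apply_moves(plan=[[[0,0,-0.001],0,0.4],[[0,0,-0.001],0,0.25],[[0,0,-0.001],0,0.15],[[0,0,-0.001],0,0.05],[[0,0,-0.001],0,0],[[0,0,-0.001],0,0],[[0,0,-0.01],0,0],[[0,0,-0.04],0,0],[[0,0,-0.08],0,0],[[-0.03,0,-0.12],0,0],[[-0.07,0,-0.15],0,0],[[-0.07,0,-0.15],0,0]])

```text
clock: 32.35
tool_pos: [0.4088, -0.2936, 0.3452]
tool_rot: [3.134, -0.004, 0.183]
wrist_force: [0.4, -0.2, -0.2]
gripper_width: 0.998
finger_force: 0.0
```

```bash
python3 m.py
python3 - <<'E'
from look import *
p=eyes.capture("side"); cv2.imwrite("pics/s8.png",cv2.resize(p["pixels"][190:350,180:370],None,fx=4,fy=3.7,interpolation=2))
E
```

```text
cover_grip [ 0.4742 -0.2811  0.0218] 6
low_edge [ 0.429  -0.287   0.0066] 6
tongues [ 0.5432 -0.2699  0.0052] 2
vent_cover [ 0.4842 -0.2763  0.0034] 6
tilt -1.73685113244663 len 0.11543345485603386 yaw 8.519720285670408
33.85 [-0.22517732 -0.22369017 -0.42882322] [-0.02391825  0.01002839  0.00747976] [ 0.41013618 -0.29210769  0.33919198] [-3.14159126e+00  1.14316779e-05  1.84926580e-01]
```

View pics/s8.png

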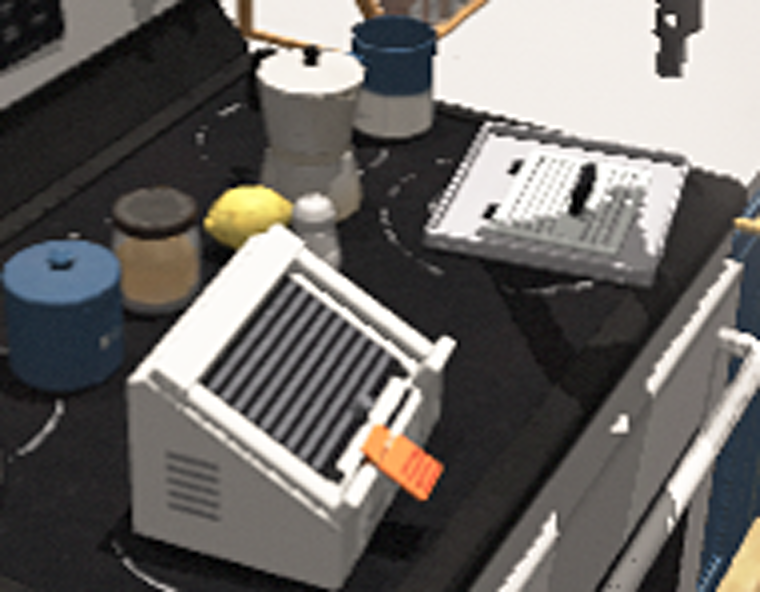

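The cover lies flat in the tray with its bar up (crop 580,190), and the unit, tab and bystanders are undisturbed. I hand it in.

```bash
python3 -c "
from plant import env
print(env.sign_off())"
```

```text
the job is handed in; nothing more can be done
None
```

The tab was pressed with about 6 N at most and the cover sprang out. I swung it up to about 3° from level, drew it free and laid it flat in the tray, bar upward. Nothing else looked moved in the last picture, and I handed the job in at about 34 s; `env.sign_off()` returned no verdict.

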